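# Refit the lamp module of the microscope's light source and lock its access cover

### The arm

A 6-joint arm with a two-finger parallel gripper is mounted at the origin on the work surface. World frame = base frame: x ahead of the robot, y to its left, z up, the work surface at z = 0. Lengths are in m, angles in rad, forces in N, time in s.
With the tool pointing down it reaches from about 0.35 to 0.975 m from the base axis. Payload 4.9 kg.
Tool frame: the origin (TCP) lies at the very end of the fingers, on their centre line; the grasp point (between the pads) lies 19 mm behind it (ctrl.grasp_offset is the distance from the TCP to the grasp point, in m); z points along the fingers, y is the line along which they close (so a half turn about z gives the same grasp; the last joint's range is limited). The gripper opens to 85 mm and grips with 20 to 120 N. Pads are 22 mm wide; open, the fingers measure 114 mm over their backs; the gripper's body (76 mm by 85 mm) begins 54 mm behind the grasp point. The pads swing forward as they close: fully open they stand 13 mm farther back than shut.
Start: joints at [-1.268, 0.053, 1.613, -0, 1.476, -0.119], TCP at [0.256, -0.57, 0.231] pointing down, gripper open.
Joint ranges: [-3.01, 3.01], [-1.01, 2.22], [0.06, 2.58], [-1.02, 4.17], [0.09, 2.62], [-3.14, 3.14]. Speed limits (rad/s): [2.57, 2.57, 3.14, 3.14, 3.14, 3.14].

### API

Orientations are given as a rotation vector (axis times angle).
In Python, from station import ctrl, optics gives the robot as it stands.
- The arm moves only by the shell command python3 -m handwheel 'ROWS' [OPENING] [FORCE]. ROWS is JSON, a list of rows, each an object of numbers: "tx", "ty", "tz": the shift along the tool's x, y, z in mm; "roll": the turn about the tool's z in rad. A call has 1 to 12 rows; each row shifts and turns the commanded pose from where the row before left it, along the tool's axes as they then stand; what a row does not reach is not made up. A row lasts 1/12 s, in which the tool goes at most 41.7 mm and 7.16 degrees, less where a joint would pass 70% of its speed; a pose out of reach is approached as far as the arm can. A call with a gripper value outside its range is refused whole. OPENING is the finger opening in mm, from 0 to 85.4, set as the call begins (- or left out, the last holds). The fingers move at their own pace and stop on an object; FORCE is the grip in N (left out, the last holds). Time passes only in rows, so rows that do not move let the fingers close. It gives the time, the measured TCP pose, the force, the opening and the grip force at its end, in the units of the state.
- ctrl.get_obs(): the state, without advancing time (a new reading comes with each control period).
- optics.get_image(name): name is "scene" or "top" or "wrist"; returns (picture, depth): 480x640x3 uint8, red, green, blue; 480x640 float32, m along the optical axis (not along the pixel's ray), 0 where there is no reading.
- optics.camera_params(name): a dict with "mtx" (3x3 intrinsics, pixels), "extrinsics" (4x4, takes a point from camera to world coordinates); the wrist camera has in their place "tool_from_camera" (4x4, takes a point from camera to tool coordinates, whose origin is the TCP and whose axes are the flange's). Camera axes: x right, y down, z forward; pixel columns grow to the right and rows downward; lengths in m; the calibration is good to about 2 mm. The wrist camera is an equidistant fisheye: a pixel r from the principal point sees the ray r / f radians off the axis. A picture is of the moment at which its call begins: read the wrist's pose just before it. camera_params takes no time and is no camera call.
- ctrl.finish_job(): hands the job in; it is judged then, once.
The state is a dict: "t": time; "q": joint angles; "dq": joint speeds; "effort": joint torques, N m; "tool_pos": TCP position; "tool_rot": TCP orientation; "contact_force": force on the tool from outside, world axes, zero at the start; "wrist_torque": the same for the moment, N m; "opening": finger opening in m; "grip_force": force on a finger pad.
Only numpy, scipy, OpenCV 4.12 (cv2) and the standard library are available. Lean on these libraries where they do the work, as an engineer would, in place of code of your own. Each camera call takes 0.05 s, during which the arm holds its last target. There are 200 camera calls.

### The job

Lower the LED lamp module into the open bay of the microscope's light source, without dropping it, lens towards the light-guide port on the unit's front, until it sits flat on the bay floor. Then swing the access cover shut, push the red quarter-turn stud in and turn it ninety degrees clockwise so that it springs up into its locked notch. Leave the other things on the bench where they are.

Things in the scene. Friction and masses are not known exactly. Their poses are not given: they have to be found in the camera images.
- light_source: Microscope light source, fixed: light grey housing 200 x 200 mm, 110 high. Origin: centre of its underside; x from its front panel (light-guide port, knob) to its rear, y to its left (the cover's hinge side), z up. In its flat top (deck, z 110) is the lamp bay: a dark well 92 mm along x, 64 along y, 64 deep, centred at x 0, y +18.
- bay_floor (a point): Centre of the lamp bay's floor, 46 mm above the bench, 64 mm below the deck; axes as light_source. The module goes in with 4 mm play all round. Seated, its rib's top is 6 mm below the deck and the fingertips are in the bay: open only about 10 mm per side to let go.
- lamp_module: LED lamp module, 0.25 to 0.42 kg, upright on the bench: finned aluminium block 84 (x) x 56 (y) x 36 mm with a blue pull rib on top in the middle, 12 mm thick (x), 40 long (y), 22 tall; 58 mm high in all. Origin: centre of its underside, z up. Brass-ringed lens at its -x end.
- module_grip (a point): Middle of the blue pull rib, 47 mm above the module's underside; the rib reaches 11 mm above and below this point; axes as lamp_module. Grip it across its thickness (along x).
- module_lens (a point): Centre of the module's lens, on its -x end face, 42 mm from its centre; in the bay it must point to the unit's front (-x of light_source).
- cover (a joint): Angle of the white access cover (rad): 0 shut flat on the deck, 1.55 to 1.85 (standing open) at the start, at most 1.9. Stiff friction hinge: it stays at any angle; moving it by its free edge takes 1 to 5 N. Sheet 140 mm (along the hinge) x 155 mm, 4 mm thick. To shut it, push its outer face (left, +y of the unit) over to the right and down.
- cover_hinge (a point): Middle of the cover's hinge line, which runs along the unit's x axis at unit x 0, y +80, z 112; axes as light_source. Shut, the cover reaches 155 mm from here towards -y, its outer face 2 mm above this point.
- cover_edge (a point): Middle of the cover's free edge, half-way through its 4 mm thickness; its axes turn with the cover (-y from hinge to edge, z out of the outer face).
- stud_grip (a point): Middle of the stud's red wing: 36 mm long (its x), 9 thick (its y), 22 tall. The stud sits in the cover 125 mm from the hinge line, at unit x 0. Stud up, this point is 27 mm and the wing's top 38 mm off the outer face; a 25 mm disc is below the wing. z: out of the cover; axes turn with the wing. Unlocked, the wing lies along the unit's x axis, locked along its y.
- stud_push (a joint): How far the stud is pushed in (m): 0 up, 0.010 fully in; the spring takes 3 to 8 N. With the cover shut its cross pin stands in a slot and cannot turn until 5.5 mm in; keep it at least 8 mm in through the whole turn. Let go at ninety degrees, it springs up into its notch and stays 5.5 mm in; 7.5 mm means it missed the notch, 0 unlocked.
- stud_turn (a joint): Angle of the stud (rad): 0 unlocked, grows clockwise seen from outside the cover (from above when shut), stop at 1.6; notch at 1.3 to 1.6. Turns easily, stays where it is left.
- wash_bottle: White wash bottle with red cap, 64 mm across, 175 mm tall; bystander. Origin: centre of its underside.
- well_plate: Clear six-well culture plate with pink wells, 127 x 85 x 22 mm; bystander. Origin: centre of its underside.
- tip_box: Pipette-tip box, blue with a pale lid, 120 x 80 x 60 mm; bystander. Origin: centre of its underside.
- carton: Brown cardboard carton, 105 x 75 x 70 mm; bystander. Origin: centre of its underside.
- screwdriver: Screwdriver, 170 mm long, lying along its x axis; bystander.
- dust_cap: Black round dust cap, 38 mm across, 13 mm high; bystander. Origin: centre of its underside.
- objective_can: Black and clear round objective canister, 44 mm across, 52 mm tall; bystander. Origin: centre of its underside.

How it is judged:
By the outcome, as a careful person would: the job done as asked, in the order asked, and still so for the second after the job is handed in, with the robot touching nothing.
It also fails if it takes over 72 s, if anything falls off the work surface, if the arm or the gripper's body presses on something with over 40 N, if the wrist force passes 120 N, or if a joint passes its speed limit or range.

## Working session

There is one attempt and no reset: what is moved stays moved. The work goes in short steps, Python scripts to look and compute and a shell command to move; the robot and the scene stay as the last step left them, time stands still between calls to the robot, and variables do not carry over. Pictures are saved under pics/ and viewed, at most 10 in all, crops included, and the job is handed in when it is done.

```bash
ls; mkdir -p pics; cat > h.py <<'E'
import numpy as np, cv2
from station import ctrl, optics
from scipy.spatial.transform import Rotation as R
def grab(n):
    o=ctrl.get_obs(); im,d=optics.get_image(n); p=optics.camera_params(n)
    np.savez(f'pics/{n}.npz',im=im,d=d,pos=o['tool_pos'],rot=o['tool_rot'],**{k:np.array(v) for k,v in p.items()})
    return im,d
def pt(n,u,v,d=None):
    z=np.load(f'pics/{n}.npz'); K=z['mtx']; D=z['d']
    if d is None:
        w=D[v-1:v+2,u-1:u+2]; w=w[w>0]; d=np.median(w) if len(w) else np.nan
    c=np.array([(u-K[0,2])/K[0,0]*d,(v-K[1,2])/K[1,1]*d,d,1])
    return (z['extrinsics']@c)[:3]
def cloud(n):
    z=np.load(f'pics/{n}.npz'); K=z['mtx']; D=z['d']; v,u=np.mgrid[:480,:640]
    c=np.stack([(u-K[0,2])/K[0,0]*D,(v-K[1,2])/K[1,1]*D,D,np.ones_like(D)],-1)
    P=(c@z['extrinsics'].T)[...,:3]; P[D<=0]=np.nan
    return P,z['im']
E
python3 - <<'E'
from h import *
for n in('scene','top'):
    im,d=grab(n); cv2.imwrite(f'pics/{n}0.png',im[...,::-1]); print(n,optics.camera_params(n)['extrinsics'])
print(ctrl.get_obs())
E
```

```text
pics
scene [[ 0.52011886  0.45004661 -0.72590249  1.5418093 ]
 [ 0.85403374 -0.26396001  0.44827612 -0.63082918]
 [ 0.01013592 -0.85310208 -0.52164557  0.84195805]
 [ 0.          0.          0.          1.        ]]
top [[ 0.01956947 -0.99667028  0.07915423  0.44379516]
 [-0.9997871  -0.02002558 -0.00497259 -0.02273793]
 [ 0.00654114 -0.07904007 -0.99684998  1.7298196 ]
 [ 0.          0.          0.          1.        ]]
{'t': 0.1, 'q': array([-1.26800022e+00,  5.32912325e-02,  1.61412145e+00,  2.31384596e-05,
        1.47601850e+00, -1.19014206e-01]), 'dq': array([-1.74017146e-03, -2.30185119e-03, -2.45695110e-03, -3.60693441e-05,
       -3.66672267e-03, -1.47977696e-03]), 'effort': array([ 1.07827407e-04, -3.94903851e+01, -3.71362782e+01, -1.03080063e-04,
        3.93295442e-03,  1.71600163e-05]), 'tool_pos': array([ 0.25571521, -0.56968788,  0.23020678]), 'tool_rot': array([-3.07018914e+00, -6.57289875e-01,  2.28842791e-04]), 'contact_force': array([-0.32851184, -0.28445931,  0.04088154]), 'wrist_torque': array([0.02829742, 0.00644783, 0.00707824]), 'grip_force': 0.0, 'opening': 0.08534609276131239}
```

View pics/top0.png

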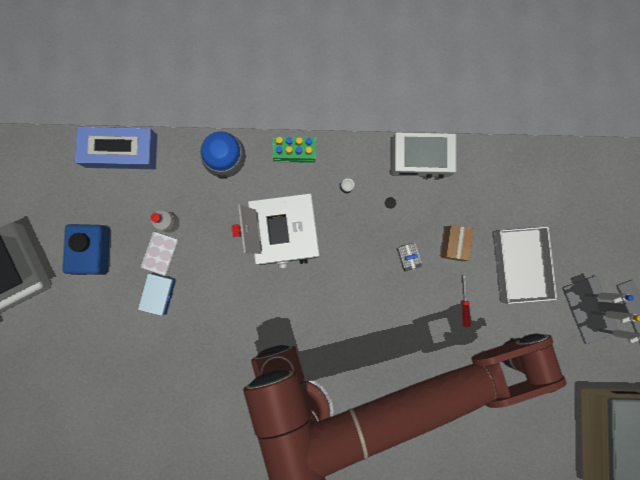

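View pics/scene0.png

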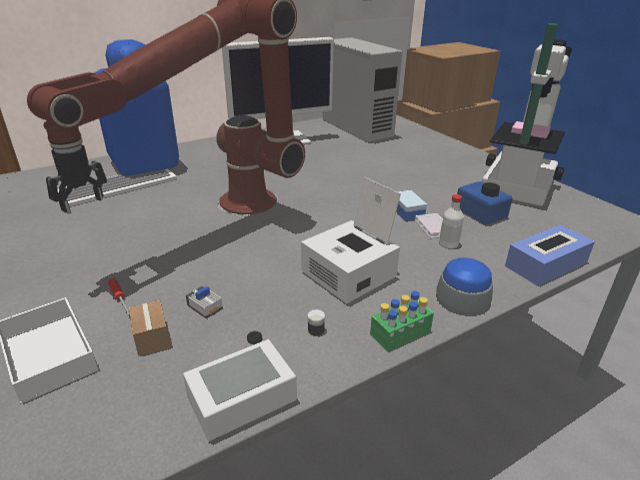

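The top view shows the light source at about (285,229), its cover standing at the left (250,228) with the red stud at (237,231). The module is at (410,256), with its rib along the image's horizontal. Next I'll enlarge both and fit the geometry.

```bash
python3 - <<'E'
from h import *
P,im=cloud('top')
z=P[...,2]
print('bench',np.nanmedian(z[300:330,200:240]))
a=im[220:290,375:445]; b=im[185:275,225:330]
A=cv2.resize(a[...,::-1],(400,400),interpolation=cv2.INTER_CUBIC)
zs=np.load('pics/scene.npz')['im'][275:325,175:235]
S=cv2.resize(zs[...,::-1],(400,333),interpolation=cv2.INTER_CUBIC)
out=np.zeros((400,800,3),np.uint8); out[:,:400]=A; out[:333,400:]=S
cv2.imwrite('pics/c1.png',out)
# deck
def rect(m):
    q=P[m][:,:2]; r=cv2.minAreaRect((q*1000).astype(np.float32)); return r,len(q),np.nanmedian(P[m][:,2])
m=np.zeros(z.shape,bool); m[185:275,250:325]=1
deck=m&(np.abs(z-.11)<.006); n,l,st,c=cv2.connectedComponentsWithStats(deck.astype(np.uint8)); k=1+st[1:,4].argmax(); print('deck',rect(l==k))
well=m&(z<.07)&(z>.03); n,l,st,c=cv2.connectedComponentsWithStats(well.astype(np.uint8)); k=1+st[1:,4].argmax(); print('well',rect(l==k))
m=np.zeros(z.shape,bool); m[238:275,392:428]=1
for lo,hi in((.015,.07),(.028,.044),(.05,.066)):
    print('mod',lo,rect(m&(z>lo)&(z<hi)))
m=np.zeros(z.shape,bool); m[200:260,228:265]=1
q=m&(z>.15); print('cover',rect(q),np.nanmax(P[q][:,2]))
hsv=cv2.cvtColor(im,cv2.COLOR_RGB2HSV); red=m&((hsv[...,0]<8)|(hsv[...,0]>172))&(hsv[...,1]>150); print('stud',rect(red),P[red].mean(0))
# cover slope fit
c=P[q&~red]; print(np.c_[c[::25]].round(3)[:12])
E
```

```text
bench 0.00045721598924264306
deck (((596.0994873046875, 59.021095275878906), (203.0508575439453, 200.08792114257812), 8.423580169677734), 2747, np.float64(0.11031757256045971))
well (((596.6500854492188, 78.09408569335938), (87.59463500976562, 61.40682601928711), 8.359646797180176), 512, np.float64(0.04763945885948384))
mod 0.015 (((517.4901733398438, -357.94171142578125), (83.87348175048828, 57.77864456176758), 17.704978942871094), 453, np.float64(0.03450494697991191))
mod 0.028 (((517.5514526367188, -357.96881103515625), (83.91577911376953, 57.660003662109375), 17.858585357666016), 310, np.float64(0.03530618353999859))
mod 0.05 (((517.4397583007812, -357.6288757324219), (11.367236137390137, 39.96872329711914), 20.09651756286621), 40, np.float64(0.057082565644435146))
cover (((580.389892578125, 172.52630615234375), (140.0885009765625, 61.307884216308594), 7.402909755706787), 760, np.float64(0.2286045407421633)) 0.27173402603726315
stud (((576.8479614257812, 188.90830993652344), (33.17876052856445, 22.714262008666992), 10.620677947998047), 84, np.float64(0.23325895349813563)) [0.57643902 0.18920657 0.23459708]
[[0.649 0.181 0.265]
 [0.652 0.162 0.184]
 [0.647 0.159 0.18 ]
 [0.64  0.161 0.187]
 [0.632 0.162 0.201]
 [0.624 0.166 0.218]
 [0.613 0.172 0.255]
 [0.622 0.149 0.154]
 [0.613 0.155 0.18 ]
 [0.605 0.158 0.203]
 [0.593 0.169 0.257]
 [0.598 0.154 0.184]]
```

View pics/c1.png

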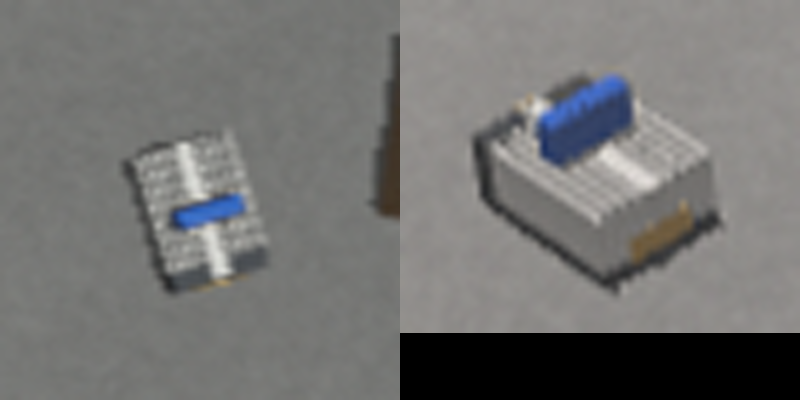

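The brass lens end of the module points to world -x (crop pixel (222,283)). That gives a module yaw of about 17.8° at (0.5175,-0.358). The unit's yaw is 8.4°, with the bay near (0.594,0.077). Now I'll move above the module.

```bash
python3 -m handwheel '[{"tx":20,"ty":-5},{"tx":33,"ty":-9},{"tx":34,"ty":-9},{"tx":34,"ty":-9},{"tx":34,"ty":-9},{"tx":34,"ty":-9},{"tx":34,"ty":-9},{"tx":34,"ty":-9},{"tx":34,"ty":-9},{"tx":24,"ty":-6},{"tx":11,"ty":-3},{}]'
python3 -m handwheel '[{"roll":-0.122},{"roll":-0.122},{"roll":-0.122},{"roll":-0.122},{"roll":-0.122},{"roll":-0.122},{"roll":-0.122},{"roll":-0.122},{"roll":-0.122},{"roll":-0.122},{"roll":-0.122},{"roll":-0.118}]'
python3 - <<'E'
from h import *
im,d=grab('wrist'); cv2.imwrite('pics/w1.png',im[...,::-1])
z=np.load('pics/wrist.npz'); print(z['mtx'],z['tool_from_camera'],z['pos'],z['rot']); o=ctrl.get_obs(); print(o['q'],o['contact_force'])
E
```

```text
[[371.64829954   0.         316.87629277]
 [  0.         371.64829954 239.19044091]
 [  0.           0.           1.        ]] [[ 4.78793608e-04 -9.52105179e-01 -3.05770336e-01  7.86589675e-02]
 [ 9.99999884e-01  4.70572992e-04  1.00593699e-04  1.32115662e-03]
 [ 4.81114803e-05 -3.05770349e-01  9.52105294e-01 -1.42059397e-01]
 [ 0.00000000e+00  0.00000000e+00  0.00000000e+00  1.00000000e+00]] [ 0.25571521 -0.56968788  0.23020678] [-3.07018914e+00 -6.57289875e-01  2.28842791e-04]
[-1.26800822e+00  5.32068431e-02  1.61398688e+00 -1.33776063e-05
  1.47601072e+00 -1.18980644e-01] [0.35487405 0.02026718 0.63541308]$[0]: bad value
$[0]: bad value
```

View pics/w1.png

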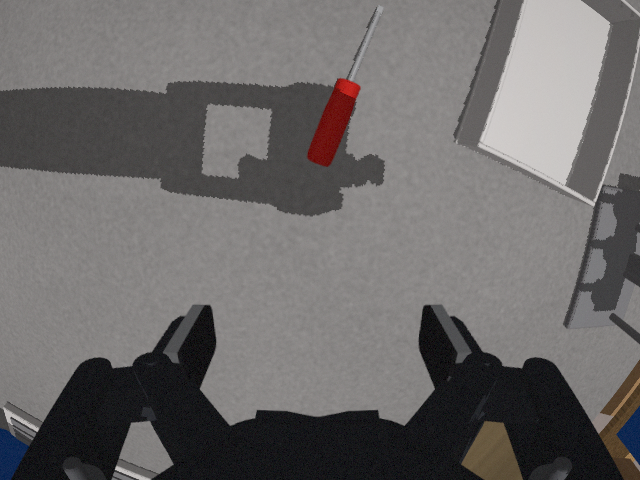

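The arm did not move; the picture shows the open fingers and the screwdriver at (335,120). "Bad value" suggests each row needs all four keys.

```bash
python3 -m handwheel '[{"tx":20,"ty":-5,"tz":0,"roll":0},{"tx":33,"ty":-9,"tz":0,"roll":0},{"tx":34,"ty":-9,"tz":0,"roll":0},{"tx":34,"ty":-9,"tz":0,"roll":0},{"tx":34,"ty":-9,"tz":0,"roll":0},{"tx":34,"ty":-9,"tz":0,"roll":0},{"tx":34,"ty":-9,"tz":0,"roll":0},{"tx":34,"ty":-9,"tz":0,"roll":0},{"tx":34,"ty":-9,"tz":0,"roll":0},{"tx":24,"ty":-6,"tz":0,"roll":0},{"tx":11,"ty":-3,"tz":0,"roll":0},{"tx":0,"ty":0,"tz":0,"roll":0}]'
```

```text
t: 1.15
tool_pos: [0.5194, -0.3566, 0.2308]
tool_rot: [-3.07, -0.662, 0.0]
contact_force: [0.3, -0.2, 0.0]
opening: 0.0853
grip_force: 0.0
```

```bash
python3 -m handwheel '[{"tx":0,"ty":0,"tz":0,"roll":-0.122},{"tx":0,"ty":0,"tz":0,"roll":-0.122},{"tx":0,"ty":0,"tz":0,"roll":-0.122},{"tx":0,"ty":0,"tz":0,"roll":-0.122},{"tx":0,"ty":0,"tz":0,"roll":-0.122},{"tx":0,"ty":0,"tz":0,"roll":-0.122},{"tx":0,"ty":0,"tz":0,"roll":-0.122},{"tx":0,"ty":0,"tz":0,"roll":-0.122},{"tx":0,"ty":0,"tz":0,"roll":-0.122},{"tx":0,"ty":0,"tz":0,"roll":-0.122},{"tx":0,"ty":0,"tz":0,"roll":-0.122},{"tx":0,"ty":0,"tz":0,"roll":-0.118}]'
python3 - <<'E'
from h import *
im,d=grab('wrist'); cv2.imwrite('pics/w2.png',im[...,::-1])
z=np.load('pics/wrist.npz'); K=z['mtx'];T=z['tool_from_camera']
v,u=np.mgrid[:480,:640]; x=(u-K[0,2])/K[0,0]; y=(v-K[1,2])/K[1,1]; r=np.hypot(x,y); s=np.tan(r)/np.maximum(r,1e-9)
C=np.stack([x*s*d,y*s*d,d],-1)@T[:3,:3].T+T[:3,3]
Rm=R.from_rotvec(z['rot']).as_matrix(); P=C@Rm.T+z['pos']; P[d<=0]=np.nan
print(z['pos'],np.degrees(np.arctan2(Rm[1,1],Rm[0,1])),Rm[:,2])
hsv=cv2.cvtColor(im,cv2.COLOR_RGB2HSV); b=(hsv[...,0]>100)&(hsv[...,0]<130)&(hsv[...,1]>120)
near=np.hypot(P[...,0]-.5175,P[...,1]+.358)<.07
for m in(b&near&(P[...,2]>.05),near&(P[...,2]>.02)&(P[...,2]<.08)):
    print(m.sum(),cv2.minAreaRect((P[m][:,:2]*1000).astype(np.float32)),np.nanmedian(P[m],0))
E
```

```text
t: 2.15
tool_pos: [0.5166, -0.3597, 0.2311]
tool_rot: [-1.845, -2.542, 0.001]
contact_force: [0.3, -0.6, 0.2]
opening: 0.0852
grip_force: 0.0
[ 0.51661237 -0.35973412  0.23107902] 18.04449416254662 [-8.99543207e-04 -2.97905564e-04 -9.99999551e-01]
1334 ((518.3391723632812, -359.82440185546875), (138.7778778076172, 40.89590835571289), 19.472204208374023) [ 0.51797057 -0.35356431  0.29263209]
5049 ((518.9334106445312, -361.8818359375), (83.98453521728516, 56.5566291809082), 17.77527618408203) [ 0.51805606 -0.36085993  0.03488281]
```

View pics/w2.png

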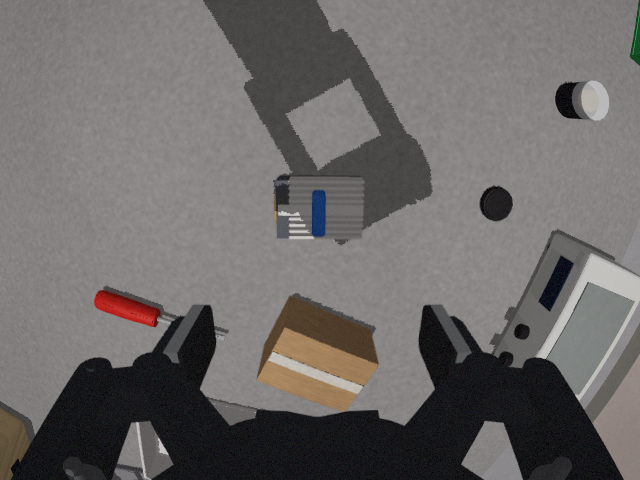

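The wrist view shows the module at (318,207), its rib across the closing direction and the brass lens at the left (276,208), which is the tool's -y, or world -x. I'll descend onto the rib.

```bash
python3 -m handwheel '[{"tx":0,"ty":1,"tz":15,"roll":0},{"tx":0,"ty":0,"tz":25,"roll":0},{"tx":0,"ty":0,"tz":25,"roll":0},{"tx":0,"ty":0,"tz":25,"roll":0},{"tx":0,"ty":0,"tz":25,"roll":0},{"tx":0,"ty":0,"tz":25,"roll":0},{"tx":0,"ty":0,"tz":20,"roll":0},{"tx":0,"ty":0,"tz":15,"roll":0},{"tx":0,"ty":0,"tz":10,"roll":0},{"tx":0,"ty":0,"tz":5,"roll":0},{"tx":0,"ty":0,"tz":1,"roll":0},{"tx":0,"ty":0,"tz":0,"roll":0}]' 45
python3 -m handwheel '[{"tx":0,"ty":0,"tz":0,"roll":0},{"tx":0,"ty":0,"tz":0,"roll":0},{"tx":0,"ty":0,"tz":0,"roll":0},{"tx":0,"ty":0,"tz":0,"roll":0},{"tx":0,"ty":0,"tz":0,"roll":0},{"tx":0,"ty":0,"tz":0,"roll":0},{"tx":0,"ty":0,"tz":0,"roll":0},{"tx":0,"ty":0,"tz":0,"roll":0},{"tx":0,"ty":0,"tz":0,"roll":0},{"tx":0,"ty":0,"tz":0,"roll":0}]' 0 60
```

```text
t: 3.2
tool_pos: [0.5194, -0.3584, 0.0409]
tool_rot: [1.851, 2.537, -0.0]
contact_force: [-0.3, -0.1, 0.2]
opening: 0.0453
grip_force: 0.0
t: 4.03
tool_pos: [0.5196, -0.3588, 0.042]
tool_rot: [1.849, 2.537, -0.001]
contact_force: [-1.8, 0.2, 6.1]
opening: 0.0107
grip_force: 62.7
```

```bash
python3 -m handwheel '[{"tx":0,"ty":0,"tz":-4,"roll":0},{"tx":0,"ty":0,"tz":-10,"roll":0},{"tx":0,"ty":0,"tz":-15,"roll":0},{"tx":0,"ty":0,"tz":-20,"roll":0},{"tx":0,"ty":0,"tz":-25,"roll":0.04},{"tx":0,"ty":0,"tz":-25,"roll":0.044},{"tx":0,"ty":0,"tz":-25,"roll":0.04},{"tx":0,"ty":0,"tz":-20,"roll":0.04},{"tx":0,"ty":0,"tz":-15,"roll":0},{"tx":0,"ty":0,"tz":-8,"roll":0},{"tx":0,"ty":0,"tz":-3,"roll":0},{"tx":0,"ty":0,"tz":0,"roll":0}]'
python3 -m handwheel '[{"tx":10,"ty":5,"tz":0,"roll":0},{"tx":22,"ty":10,"tz":0,"roll":0},{"tx":32,"ty":14,"tz":0,"roll":0},{"tx":34,"ty":15,"tz":0,"roll":0},{"tx":36,"ty":16,"tz":0,"roll":0},{"tx":36,"ty":16,"tz":0,"roll":0},{"tx":36,"ty":16,"tz":0,"roll":0},{"tx":34,"ty":15,"tz":0,"roll":0},{"tx":32,"ty":14,"tz":0,"roll":0},{"tx":24,"ty":11,"tz":0,"roll":0},{"tx":12,"ty":5,"tz":0,"roll":0},{"tx":2,"ty":1,"tz":0,"roll":0}]'
python3 -m handwheel '[{"tx":0,"ty":0,"tz":0,"roll":0},{"tx":0,"ty":0,"tz":0,"roll":0}]'
cat >> h.py <<'E'
def wcloud(tool=False):
    z=np.load('pics/wrist.npz'); K=z['mtx'];T=z['tool_from_camera'];d=z['d']
    v,u=np.mgrid[:480,:640]; x=(u-K[0,2])/K[0,0]; y=(v-K[1,2])/K[1,1]; r=np.hypot(x,y); s=np.tan(r)/np.maximum(r,1e-9)
    C=np.stack([x*s*d,y*s*d,d],-1)@T[:3,:3].T+T[:3,3]; C[d<=0]=np.nan
    return (C if tool else C@R.from_rotvec(z['rot']).as_matrix().T+z['pos']), z['im']
E
python3 - <<'E'
from h import *
im,d=grab('wrist'); cv2.imwrite('pics/w3.png',im[...,::-1])
C,_=wcloud(1); P,_=wcloud()
print(np.load('pics/wrist.npz')['pos'],ctrl.get_obs()['contact_force'])
deck=np.abs(P[...,2]-.11)<.006
n,l,st,c=cv2.connectedComponentsWithStats(deck.astype(np.uint8)); k=1+st[1:,4].argmax(); m=l==k
print('deck',m.sum(),cv2.minAreaRect((P[m][:,:2]*1000).astype(np.float32)))
well=(P[...,2]<.07)&(P[...,2]>.035)&(np.hypot(P[...,0]-.594,P[...,1]-.077)<.07)
print('well',well.sum(),cv2.minAreaRect((P[well][:,:2]*1000).astype(np.float32)) if well.any() else 0)
mo=(np.abs(C[...,2])<.02)&(np.hypot(C[...,0],C[...,1])<.07)
print('module',mo.sum(),[np.nanpercentile(C[mo][:,i],[0,1,50,99,100]).round(4) for i in range(3)])
E
```

```text
t: 5.03
tool_pos: [0.5191, -0.3579, 0.2105]
tool_rot: [2.051, 2.379, 0.0]
contact_force: [0.2, -0.4, -4.3]
opening: 0.0108
grip_force: 61.6
t: 6.03
tool_pos: [0.6095, -0.0278, 0.2083]
tool_rot: [-2.046, -2.38, 0.002]
contact_force: [0.2, -0.4, -3.9]
opening: 0.0101
grip_force: 61.5
t: 6.2
tool_pos: [0.6095, -0.0316, 0.2093]
tool_rot: [-2.052, -2.377, 0.002]
contact_force: [0.4, 0.1, -3.6]
opening: 0.0104
grip_force: 61.5
[ 0.60953599 -0.03164568  0.2093009 ] [ 0.39425768  0.84732673 -3.40766661]
deck 55965 ((599.2418212890625, 46.53706359863281), (201.2003173828125, 182.12745666503906), 8.512231826782227)
well 9891 ((595.0750122070312, 73.690185546875), (92.07411193847656, 63.96762466430664), 8.498848915100098)
module 17505 [array([-0.03  , -0.0267,  0.0096,  0.0258,  0.0262]), array([-0.0414, -0.039 ,  0.0013,  0.0421,  0.0432]), array([-0.02  , -0.0184,  0.007 ,  0.0183,  0.02  ])]
```

View pics/w3.png

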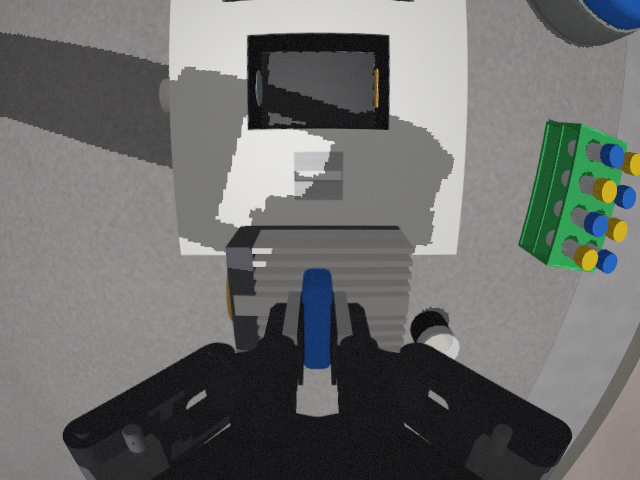

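The bay measures 92.1 x 64.0 mm, centred at (0.5951,0.0737), yaw 8.5° (pixels (318,82)). The module hangs level, lens to the left, which is the unit's front. I'll move it over the bay.

```bash
python3 -m handwheel '[{"tx":6,"ty":0,"tz":0,"roll":0},{"tx":12,"ty":0,"tz":0,"roll":0},{"tx":16,"ty":0,"tz":0,"roll":0},{"tx":18,"ty":0,"tz":0,"roll":0},{"tx":18,"ty":0.8,"tz":0,"roll":0},{"tx":16,"ty":0,"tz":0,"roll":0},{"tx":12,"ty":0,"tz":0,"roll":0},{"tx":7,"ty":0,"tz":0,"roll":0},{"tx":3,"ty":0,"tz":0,"roll":0},{"tx":0,"ty":0,"tz":0,"roll":0},{"tx":0,"ty":0,"tz":0,"roll":0},{"tx":0,"ty":0,"tz":0,"roll":0}]'
python3 - <<'E'
from h import *
im,d=grab('scene'); c=im[150:320,270:440]; cv2.imwrite('pics/s2.png',cv2.resize(c[...,::-1],(600,600),interpolation=cv2.INTER_CUBIC))
o=ctrl.get_obs(); print(o['tool_pos'],o['tool_rot'],o['contact_force'])
grab('wrist'); P,_=wcloud(); C,_=wcloud(1)
m=(P[...,2]>.15)&(P[...,1]>.14); print('cover',m.sum(),np.nanpercentile(P[m],[1,99],axis=0).round(3))
mo=(C[...,2]>.0)&(C[...,2]<.01)&(C[...,0]>0.015)&(C[...,0]<.07)&(abs(C[...,1])<.06)
print('mod',[np.nanpercentile(C[mo][:,i],[0,1,50,99,100]).round(4) for i in range(3)])
E
```

```text
t: 7.25
tool_pos: [0.5952, 0.0752, 0.2103]
tool_rot: [2.053, 2.378, -0.0]
contact_force: [-0.4, -1.4, -3.1]
opening: 0.0106
grip_force: 61.5
[0.59525389 0.07513958 0.21029298] [ 2.05338691e+00  2.37745385e+00 -2.60367791e-04] [ 0.00495211 -0.55223164 -3.44403516]
cover 40836 [[0.515 0.142 0.159]
 [0.65  0.192 0.264]]
mod [array([0.015 , 0.0156, 0.02  , 0.0259, 0.0262]), array([-0.0392, -0.0385, -0.0004,  0.0418,  0.0429]), array([0.    , 0.0013, 0.0069, 0.0099, 0.01  ])]
```

View pics/s2.png

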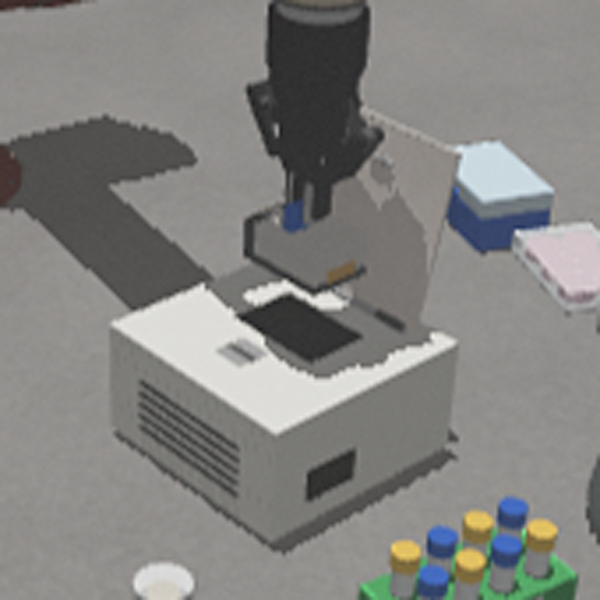

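The module hovers centred over the bay, well clear of the cover. I'll lower it in stages and watch the force.

```bash
python3 -m handwheel '[{"tx":0,"ty":-0.8,"tz":5,"roll":0},{"tx":0,"ty":0,"tz":8,"roll":0},{"tx":0,"ty":0,"tz":8,"roll":0},{"tx":0,"ty":0,"tz":8,"roll":0},{"tx":0,"ty":0,"tz":8,"roll":0},{"tx":0,"ty":0,"tz":6,"roll":0},{"tx":0,"ty":0,"tz":5,"roll":0},{"tx":0,"ty":0,"tz":5,"roll":0},{"tx":0,"ty":0,"tz":4,"roll":0},{"tx":0,"ty":0,"tz":2,"roll":0},{"tx":0,"ty":0,"tz":1,"roll":0},{"tx":0,"ty":0,"tz":0,"roll":0}]'
python3 -m handwheel '[{"tx":0,"ty":0,"tz":5,"roll":0},{"tx":0,"ty":0,"tz":7,"roll":0},{"tx":0,"ty":0,"tz":7,"roll":0},{"tx":0,"ty":0,"tz":7,"roll":0},{"tx":0,"ty":0,"tz":7,"roll":0},{"tx":0,"ty":0,"tz":6,"roll":0},{"tx":0,"ty":0,"tz":5,"roll":0},{"tx":0,"ty":0,"tz":4,"roll":0},{"tx":0,"ty":0,"tz":3,"roll":0},{"tx":0,"ty":0,"tz":2,"roll":0},{"tx":0,"ty":0,"tz":1,"roll":0},{"tx":0,"ty":0,"tz":0,"roll":0}]'
```

```text
t: 8.35
tool_pos: [0.5944, 0.0758, 0.1503]
tool_rot: [2.052, 2.379, 0.0]
contact_force: [-0.2, 0.3, -3.8]
opening: 0.0106
grip_force: 61.5
t: 9.35
tool_pos: [0.5944, 0.0757, 0.0963]
tool_rot: [2.052, 2.379, -0.0]
contact_force: [0.5, -0.5, -3.6]
opening: 0.0105
grip_force: 61.6
```

```bash
python3 -m handwheel '[{"tx":0,"ty":0,"tz":2,"roll":0},{"tx":0,"ty":0,"tz":2,"roll":0},{"tx":0,"ty":0,"tz":1.5,"roll":0},{"tx":0,"ty":0,"tz":1,"roll":0},{"tx":0,"ty":0,"tz":0.5,"roll":0},{"tx":0,"ty":0,"tz":0.5,"roll":0},{"tx":0,"ty":0,"tz":0.5,"roll":0},{"tx":0,"ty":0,"tz":0,"roll":0},{"tx":0,"ty":0,"tz":0,"roll":0}]'
```

```text
t: 10.1
tool_pos: [0.5944, 0.0757, 0.0883]
tool_rot: [2.052, 2.379, 0.0]
contact_force: [0.8, 0.1, -4.0]
opening: 0.0103
grip_force: 61.6
```

```bash
python3 -m handwheel '[{"tx":0,"ty":0,"tz":0.5,"roll":0},{"tx":0,"ty":0,"tz":0.5,"roll":0},{"tx":0,"ty":0,"tz":0.5,"roll":0},{"tx":0,"ty":0,"tz":0.5,"roll":0},{"tx":0,"ty":0,"tz":0,"roll":0},{"tx":0,"ty":0,"tz":0,"roll":0}]'
```

```text
t: 10.6
tool_pos: [0.5945, 0.0758, 0.088]
tool_rot: [-2.052, -2.379, 0.0]
contact_force: [-5.2, 0.6, 5.9]
opening: 0.0104
grip_force: 62.8
```

It has seated: z stopped at 0.088, with about 10 N of change in force. I'll release a little and lift away.

```bash
python3 -m handwheel '[{"tx":0,"ty":0,"tz":0,"roll":0},{"tx":0,"ty":0,"tz":0,"roll":0},{"tx":0,"ty":0,"tz":0,"roll":0},{"tx":0,"ty":0,"tz":0,"roll":0},{"tx":0,"ty":0,"tz":0,"roll":0}]' 27
python3 -m handwheel '[{"tx":0,"ty":0,"tz":-3,"roll":0},{"tx":0,"ty":0,"tz":-6,"roll":0},{"tx":0,"ty":0,"tz":-10,"roll":0},{"tx":0,"ty":0,"tz":-15,"roll":0},{"tx":0,"ty":0,"tz":-20,"roll":0},{"tx":0,"ty":0,"tz":-25,"roll":0},{"tx":0,"ty":0,"tz":-30,"roll":0},{"tx":0,"ty":0,"tz":-30,"roll":0},{"tx":0,"ty":0,"tz":-30,"roll":0},{"tx":0,"ty":0,"tz":-25,"roll":0},{"tx":0,"ty":0,"tz":-10,"roll":0},{"tx":0,"ty":0,"tz":0,"roll":0}]'
python3 - <<'E'
from h import *
im,d=grab('wrist'); P,_=wcloud(); print(ctrl.get_obs()['tool_pos'])
hsv=cv2.cvtColor(im,cv2.COLOR_RGB2HSV)
near=np.hypot(P[...,0]-.5945,P[...,1]-.0755)<.06
b=(hsv[...,0]>100)&(hsv[...,0]<130)&(hsv[...,1]>120)&near&(P[...,2]<.13)
top=b&(P[...,2]>.09); print('rib',np.nanpercentile(P[top][:,2],[5,50,95]),cv2.minAreaRect((P[top][:,:2]*1000).astype(np.float32)))
bl=near&(P[...,2]>.07)&(P[...,2]<.088); q=P[bl]; A=np.c_[q[:,:2]-q[:,:2].mean(0),np.ones(len(q))]; s=np.linalg.lstsq(A,q[:,2],rcond=None)[0]; print('block plane',len(q),s,cv2.minAreaRect((q[:,:2]*1000).astype(np.float32)))
cv=(P[...,2]>.13)&(P[...,1]>.12)&(P[...,2]<.27); q=P[cv]; c0=q.mean(0); n=np.linalg.svd((q-c0)[::10],full_matrices=False)[2][2]; print('cover',c0,n,np.nanpercentile(q,[1,99],axis=0))
E
```

```text
t: 11.02
tool_pos: [0.5945, 0.0757, 0.0863]
tool_rot: [2.052, 2.378, 0.0]
contact_force: [0.6, -0.1, -0.1]
opening: 0.0267
grip_force: 0.0
t: 12.02
tool_pos: [0.5959, 0.0758, 0.2951]
tool_rot: [2.048, 2.374, 0.008]
contact_force: [0.4, -0.2, 0.4]
opening: 0.0273
grip_force: 0.0
[0.5949     0.07576628 0.29200362]
rib [0.09673919 0.10303764 0.10444067] ((595.627685546875, 69.48312377929688), (91.08818817138672, 56.579402923583984), 8.622933387756348)
block plane 4423 [-0.00847677 -0.00288254  0.07971071] ((595.4488525390625, 70.88766479492188), (91.76232147216797, 59.912498474121094), 8.599424362182617)
cover [0.58211059 0.1622912  0.22597215] [ 0.14360085 -0.95281395  0.2674404 ] [[0.51525555 0.13245359 0.13500363]
 [0.65010508 0.19807744 0.26406314]]
```

The rib's top is at 0.104, exactly as expected, and the block is level, so the module is seated. The cover stands at about 1.84 rad. I'll go over it with closed fingers, offset 45 mm towards the unit's front to clear the stud, and drop behind its outer face.

```bash
python3 -m handwheel '[{"tx":0,"ty":-10,"tz":-10,"roll":0},{"tx":0,"ty":-15,"tz":-12,"roll":0},{"tx":8,"ty":-12,"tz":-3,"roll":0},{"tx":15,"ty":-8,"tz":0,"roll":0},{"tx":22,"ty":0,"tz":0,"roll":0},{"tx":25,"ty":0,"tz":0,"roll":0},{"tx":25,"ty":0,"tz":0,"roll":0},{"tx":20,"ty":0,"tz":0,"roll":0},{"tx":13,"ty":0,"tz":0,"roll":0},{"tx":7,"ty":0,"tz":0,"roll":0},{"tx":0,"ty":0,"tz":0,"roll":0},{"tx":0,"ty":0,"tz":0,"roll":0}]' 0 30
python3 -m handwheel '[{"tx":0,"ty":0,"tz":8,"roll":0},{"tx":0,"ty":0,"tz":14,"roll":0},{"tx":0,"ty":0,"tz":16,"roll":0},{"tx":0,"ty":0,"tz":16,"roll":0},{"tx":0,"ty":0,"tz":10,"roll":0},{"tx":0,"ty":0,"tz":5,"roll":0},{"tx":0,"ty":0,"tz":0,"roll":0},{"tx":0,"ty":0,"tz":0,"roll":0}]'
```

```text
t: 13.07
tool_pos: [0.5299, 0.2023, 0.3143]
tool_rot: [-2.052, -2.378, 0.003]
contact_force: [0.7, -0.2, -0.4]
opening: -0.0002
grip_force: 0.0
t: 13.73
tool_pos: [0.5301, 0.2024, 0.2463]
tool_rot: [-2.053, -2.378, 0.0]
contact_force: [0.3, 0.3, 0.3]
opening: -0.0005
grip_force: 0.0
```

```bash
python3 - <<'E'
from h import *
o=ctrl.get_obs(); e=o['tool_pos'][:2]*1000-[585.9,135.0]; print('u',e@[.989,.148],'v',e@[-.148,.989],'h',o['tool_pos'][2]*1000-112,o['contact_force'],o['q'])
im,d=grab('scene'); c=im[110:280,290:460]; cv2.imwrite('pics/s3.png',cv2.resize(c[...,::-1],(600,600),interpolation=cv2.INTER_CUBIC))
E
```

```text
u -45.173774603669045 v 74.94170138600217 h 134.27018933754957 [0.3186618  0.30906395 0.30458691] [ 2.33650050e-01 -9.25198060e-02  1.73112688e+00 -4.38366468e-05
  1.50306690e+00  8.70150966e-02]
```

View pics/s3.png

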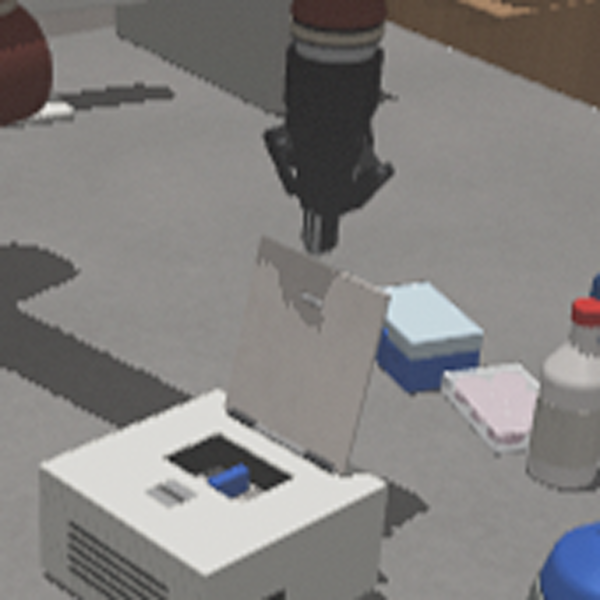

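The module sits in the bay (blue rib at (230,480)). The fingers stand behind the cover's outer face at the front end, clear of the stud. Next I'll swing the cover along its arc.

```bash
python3 -m handwheel '[{"tx":-6,"ty":0,"tz":-1,"roll":0},{"tx":-8,"ty":0,"tz":-1,"roll":0},{"tx":-8,"ty":0,"tz":-1,"roll":0},{"tx":-8,"ty":0,"tz":-1,"roll":0},{"tx":-8,"ty":0,"tz":-1,"roll":0},{"tx":-8,"ty":0,"tz":-1,"roll":0},{"tx":-8,"ty":0,"tz":0,"roll":0},{"tx":-8,"ty":0,"tz":0,"roll":0},{"tx":-12,"ty":0,"tz":1,"roll":0},{"tx":-12,"ty":0,"tz":1.5,"roll":0},{"tx":-12,"ty":0,"tz":2,"roll":0},{"tx":0,"ty":0,"tz":0,"roll":0}]'
python3 - <<'E'
from h import *
o=ctrl.get_obs(); e=o['tool_pos'][:2]*1000-[585.9,135.0]; print('u',e@[.989,.148],'v',e@[-.148,.989],'h',o['tool_pos'][2]*1000-112)
E
```

```text
t: 14.78
tool_pos: [0.5442, 0.1029, 0.2464]
tool_rot: [-2.055, -2.376, 0.005]
contact_force: [-0.8, -0.1, 0.3]
opening: 0.0002
grip_force: 0.0
u -46.00304330264693 v -25.580245079935274 h 134.40573638351168
```

```bash
python3 -m handwheel '[{"tx":-10,"ty":0,"tz":3,"roll":0},{"tx":-11,"ty":0,"tz":4,"roll":0},{"tx":-10,"ty":0,"tz":5,"roll":0},{"tx":-10,"ty":0,"tz":7,"roll":0},{"tx":-10,"ty":0,"tz":7,"roll":0},{"tx":-9,"ty":0,"tz":8,"roll":0},{"tx":-8,"ty":0,"tz":9,"roll":0},{"tx":-8,"ty":0,"tz":10,"roll":0},{"tx":-7,"ty":0,"tz":10,"roll":0}]'
python3 - <<'E'
from h import *
o=ctrl.get_obs(); e=o['tool_pos'][:2]*1000-[585.9,135.0]; print('u',e@[.989,.148],'v',e@[-.148,.989],'h',o['tool_pos'][2]*1000-112)
im,d=grab('scene'); P,_=cloud('scene'); Q=P-[.5859,.135,.112]; U=Q[...,0]*.989+Q[...,1]*.148; V=-Q[...,0]*.148+Q[...,1]*.989
m=(U>30)&(U<65)&(V<-15)&(V>-170)&(Q[...,2]>.008)&(Q[...,2]<.18)
m=(U>.03)&(U<.065)&(V<-.015)&(V>-.17)&(Q[...,2]>.008)&(Q[...,2]<.18)
print(m.sum(),np.degrees(np.nanmedian(np.arctan2(Q[...,2][m],-V[m]))))
E
```

```text
t: 15.53
tool_pos: [0.5569, 0.0225, 0.1839]
tool_rot: [2.052, 2.378, 0.0]
contact_force: [1.2, -0.3, 0.7]
opening: -0.0002
grip_force: 0.7
u -45.30493386819382 v -106.95524064940102 h 71.89964192522942
90 33.54337770160235
```

The cover is following, at about 33° now. I'll push it the rest of the way shut.

```bash
python3 -m handwheel '[{"tx":-6,"ty":0,"tz":10,"roll":0},{"tx":-6,"ty":0,"tz":11,"roll":0},{"tx":-5,"ty":0,"tz":12,"roll":0},{"tx":-3,"ty":0,"tz":12,"roll":0},{"tx":-2,"ty":0,"tz":9,"roll":0},{"tx":-1,"ty":0,"tz":7,"roll":0},{"tx":0,"ty":0,"tz":4,"roll":0},{"tx":0,"ty":0,"tz":3,"roll":0},{"tx":0,"ty":0,"tz":2,"roll":0},{"tx":0,"ty":0,"tz":1,"roll":0},{"tx":0,"ty":0,"tz":0,"roll":0}]'
```

```text
t: 16.5
tool_pos: [0.5602, 0.001, 0.1142]
tool_rot: [2.052, 2.378, 0.001]
contact_force: [-0.5, -0.1, -0.6]
opening: -0.0002
grip_force: 0.0
```

```bash
python3 -m handwheel '[{"tx":0,"ty":0,"tz":0.7,"roll":0},{"tx":0,"ty":0,"tz":0.7,"roll":0},{"tx":0,"ty":0,"tz":0.6,"roll":0},{"tx":0,"ty":0,"tz":0,"roll":0},{"tx":0,"ty":0,"tz":0,"roll":0}]'
python3 -m handwheel '[{"tx":0,"ty":0,"tz":-5,"roll":0},{"tx":0,"ty":0,"tz":-15,"roll":0},{"tx":0,"ty":0,"tz":-25,"roll":0},{"tx":0,"ty":0,"tz":-30,"roll":0},{"tx":-10,"ty":10,"tz":-30,"roll":-0.12},{"tx":-10,"ty":10,"tz":-20,"roll":-0.12},{"tx":0,"ty":0,"tz":-5,"roll":-0.12},{"tx":0,"ty":0,"tz":0,"roll":-0.12},{"tx":0,"ty":0,"tz":0,"roll":-0.12},{"tx":0,"ty":0,"tz":0,"roll":-0.12},{"tx":0,"ty":0,"tz":0,"roll":-0.12},{"tx":0,"ty":0,"tz":0,"roll":-0.12}]' 40
python3 -m handwheel '[{"tx":0,"ty":0,"tz":0,"roll":-0.122},{"tx":0,"ty":0,"tz":0,"roll":-0.122},{"tx":0,"ty":0,"tz":0,"roll":-0.122},{"tx":0,"ty":0,"tz":0,"roll":-0.122},{"tx":0,"ty":0,"tz":0,"roll":-0.122},{"tx":0,"ty":0,"tz":0,"roll":0},{"tx":0,"ty":0,"tz":0,"roll":0}]'
python3 - <<'E'
from h import *
im,d=grab('wrist'); cv2.imwrite('pics/w4.png',im[...,::-1]); P,_=wcloud(); o=ctrl.get_obs()
Rm=R.from_rotvec(o['tool_rot']).as_matrix(); print(o['tool_pos'],np.degrees(np.arctan2(Rm[1,1],Rm[0,1])),o['q'][5])
hsv=cv2.cvtColor(im,cv2.COLOR_RGB2HSV); red=((hsv[...,0]<8)|(hsv[...,0]>172))&(hsv[...,1]>120)&(P[...,2]>.11)&(np.hypot(P[...,0]-.604,P[...,1]-.011)<.06)
print('red',red.sum(),np.nanpercentile(P[red][:,2],[1,50,99]))
t=red&(P[...,2]>np.nanpercentile(P[red][:,2],99)-.003); print(t.sum(),cv2.minAreaRect((P[t][:,:2]*1000).astype(np.float32)))
near=np.hypot(P[...,0]-.604,P[...,1]-.011)<.1; h,e=np.histogram(P[near&~red][...,2],bins=np.arange(.1,.16,.002)); print([(round(a,3),int(b)) for a,b in zip(e,h) if b>30])
E
```

```text
t: 16.92
tool_pos: [0.5604, 0.001, 0.114]
tool_rot: [2.052, 2.378, 0.001]
contact_force: [-4.7, 1.1, 9.0]
opening: -0.0001
grip_force: 4.4
t: 17.92
tool_pos: [0.5836, -0.0145, 0.2418]
tool_rot: [0.713, 3.059, 0.0]
contact_force: [0.1, 0.5, -0.6]
opening: 0.0405
grip_force: 0.0
t: 18.5
tool_pos: [0.5836, -0.0145, 0.2418]
tool_rot: [-0.225, 3.133, 0.0]
contact_force: [-0.6, -0.5, 1.0]
opening: 0.04
grip_force: 0.0
[ 0.5835926  -0.01451091  0.24182135] 98.2150562075372 -1.8664970009144821
red 1154 [0.12640743 0.14958269 0.32774741]
15 ((568.9390258789062, 4.6716156005859375), (8.542725563049316, 76.50331115722656), 2.6293346881866455)
[(np.float64(0.106), 263), (np.float64(0.108), 9759), (np.float64(0.11), 2651), (np.float64(0.112), 16699), (np.float64(0.114), 4632)]
```

View pics/w4.png

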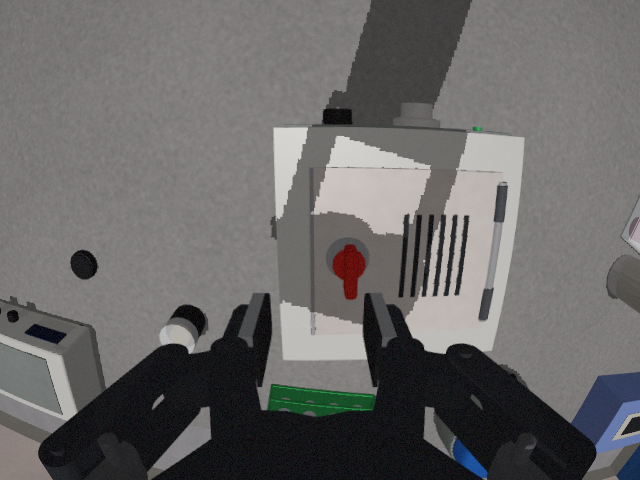

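The cover is shut. The stud is at pixel (350,270), wing along the unit's x axis and red disc below it. I'll measure them from the same picture.

```bash
python3 - <<'E'
from h import *
P,im=wcloud(); C,_=wcloud(1)
hsv=cv2.cvtColor(im,cv2.COLOR_RGB2HSV); red=((hsv[...,0]<8)|(hsv[...,0]>172))&(hsv[...,1]>120)&(P[...,2]>.11)&(P[...,2]<.16)&(np.hypot(P[...,0]-.604,P[...,1]-.011)<.05)
h,e=np.histogram(P[red][:,2],bins=np.arange(.11,.16,.002)); print([(round(a,3),int(b)) for a,b in zip(e,h) if b])
t=red&(P[...,2]>.146); print(cv2.minAreaRect((P[t][:,:2]*1000).astype(np.float32)),cv2.minAreaRect((C[t][:,:2]*1000).astype(np.float32)))
E
```

```text
[(np.float64(0.112), 5), (np.float64(0.114), 5), (np.float64(0.126), 14), (np.float64(0.128), 228), (np.float64(0.13), 137), (np.float64(0.132), 5), (np.float64(0.134), 8), (np.float64(0.136), 18), (np.float64(0.138), 23), (np.float64(0.14), 28), (np.float64(0.142), 27), (np.float64(0.144), 10), (np.float64(0.146), 19), (np.float64(0.148), 73), (np.float64(0.15), 388), (np.float64(0.152), 128)]
((603.765625, 11.347503662109375), (34.81067657470703, 9.097105026245117), 9.541410446166992) ((-23.624465942382812, 22.69449234008789), (9.097090721130371, 34.810977935791016), 88.66311645507812)
```

```bash
python3 -m handwheel '[{"tx":-5,"ty":5,"tz":5,"roll":0},{"tx":-10,"ty":9,"tz":5,"roll":0},{"tx":-8.6,"ty":8.7,"tz":5,"roll":0},{"tx":0,"ty":0,"tz":12,"roll":0},{"tx":0,"ty":0,"tz":18,"roll":0},{"tx":0,"ty":0,"tz":18,"roll":0},{"tx":0,"ty":0,"tz":17,"roll":0},{"tx":0,"ty":0,"tz":13,"roll":0},{"tx":0,"ty":0,"tz":9,"roll":0},{"tx":0,"ty":0,"tz":4,"roll":0},{"tx":0,"ty":0,"tz":2,"roll":0},{"tx":0,"ty":0,"tz":0,"roll":0}]' 40
python3 -m handwheel '[{"tx":0,"ty":0,"tz":0,"roll":0},{"tx":0,"ty":0,"tz":0,"roll":0},{"tx":0,"ty":0,"tz":0,"roll":0},{"tx":0,"ty":0,"tz":0,"roll":0},{"tx":0,"ty":0,"tz":0,"roll":0},{"tx":0,"ty":0,"tz":0,"roll":0},{"tx":0,"ty":0,"tz":0,"roll":0},{"tx":0,"ty":0,"tz":0,"roll":0},{"tx":0,"ty":0,"tz":0,"roll":0},{"tx":0,"ty":0,"tz":0,"roll":0}]' 0 60
```

```text
t: 19.55
tool_pos: [0.6038, 0.0113, 0.1339]
tool_rot: [-0.229, 3.133, -0.0]
contact_force: [0.4, 0.6, -0.5]
opening: 0.0403
grip_force: 0.0
t: 20.38
tool_pos: [0.6042, 0.0119, 0.1343]
tool_rot: [-0.229, 3.132, 0.002]
contact_force: [1.1, 5.4, 2.8]
opening: 0.0076
grip_force: 61.9
```

```bash
python3 -m handwheel '[{"tx":0,"ty":0,"tz":1.5,"roll":0},{"tx":0,"ty":0,"tz":2,"roll":0},{"tx":0,"ty":0,"tz":2,"roll":0},{"tx":0,"ty":0,"tz":2,"roll":0},{"tx":0,"ty":0,"tz":1.5,"roll":0},{"tx":0,"ty":0,"tz":1,"roll":0},{"tx":0,"ty":0,"tz":0.5,"roll":0},{"tx":0,"ty":0,"tz":0,"roll":0},{"tx":0,"ty":0,"tz":0,"roll":0}]'
```

```text
t: 21.13
tool_pos: [0.6043, 0.0119, 0.1252]
tool_rot: [-0.23, 3.132, 0.001]
contact_force: [-2.4, 4.8, 9.4]
opening: 0.0074
grip_force: 62.7
```

```bash
python3 -m handwheel '[{"tx":0,"ty":0,"tz":0.5,"roll":0},{"tx":0,"ty":0,"tz":0.5,"roll":0},{"tx":0,"ty":0,"tz":0.5,"roll":0},{"tx":0,"ty":0,"tz":0,"roll":0},{"tx":0,"ty":0,"tz":0,"roll":0}]'
```

```text
t: 21.55
tool_pos: [0.6044, 0.0119, 0.1251]
tool_rot: [-0.23, 3.132, 0.001]
contact_force: [-5.8, 5.7, 14.8]
opening: 0.0078
grip_force: 63.5
```

It has bottomed out: no more travel, and the force is rising. Now the clockwise turn, about 1.56 rad.

```bash
python3 -m handwheel '[{"tx":0,"ty":0,"tz":0,"roll":0.06},{"tx":0,"ty":0,"tz":0,"roll":0.1},{"tx":0,"ty":0,"tz":0,"roll":0.11},{"tx":0,"ty":0,"tz":0,"roll":0.11},{"tx":0,"ty":0,"tz":0,"roll":0.11},{"tx":0,"ty":0,"tz":0,"roll":0.11},{"tx":0,"ty":0,"tz":0,"roll":0.11},{"tx":0,"ty":0,"tz":0,"roll":0.11},{"tx":0,"ty":0,"tz":0,"roll":0.11},{"tx":0,"ty":0,"tz":0,"roll":0.11}]'
python3 -m handwheel '[{"tx":0,"ty":0,"tz":0,"roll":0.11},{"tx":0,"ty":0,"tz":0,"roll":0.11},{"tx":0,"ty":0,"tz":0,"roll":0.11},{"tx":0,"ty":0,"tz":0,"roll":0.11},{"tx":0,"ty":0,"tz":0,"roll":0.06},{"tx":0,"ty":0,"tz":0,"roll":0.02},{"tx":0,"ty":0,"tz":0,"roll":0},{"tx":0,"ty":0,"tz":0,"roll":0}]'
```

```text
t: 22.38
tool_pos: [0.6041, 0.0116, 0.1251]
tool_rot: [1.365, 2.829, 0.001]
contact_force: [-6.0, 4.7, 15.1]
opening: 0.0076
grip_force: 63.6
t: 23.05
tool_pos: [0.6039, 0.0115, 0.1251]
tool_rot: [-2.04, -2.389, -0.0]
contact_force: [-7.6, 4.3, 16.3]
opening: 0.007
grip_force: 63.6
```

```bash
python3 -m handwheel '[{"tx":0,"ty":0,"tz":0,"roll":0},{"tx":0,"ty":0,"tz":0,"roll":0},{"tx":0,"ty":0,"tz":0,"roll":0},{"tx":0,"ty":0,"tz":0,"roll":0},{"tx":0,"ty":0,"tz":0,"roll":0},{"tx":0,"ty":0,"tz":0,"roll":0}]' 40
python3 -m handwheel '[{"tx":0,"ty":0,"tz":-5,"roll":0},{"tx":0,"ty":0,"tz":-12,"roll":0},{"tx":0,"ty":0,"tz":-20,"roll":0},{"tx":0,"ty":0,"tz":-25,"roll":0},{"tx":-8,"ty":0,"tz":-25,"roll":0},{"tx":-15,"ty":0,"tz":-20,"roll":0},{"tx":-8,"ty":0,"tz":-10,"roll":0},{"tx":-3,"ty":0,"tz":0,"roll":0},{"tx":0,"ty":0,"tz":0,"roll":0},{"tx":0,"ty":0,"tz":0,"roll":0}]'
python3 - <<'E'
from h import *
im,d=grab('wrist'); cv2.imwrite('pics/w5.png',im[...,::-1]); P,_=wcloud()
hsv=cv2.cvtColor(im,cv2.COLOR_RGB2HSV); red=((hsv[...,0]<8)|(hsv[...,0]>172))&(hsv[...,1]>120)&(P[...,2]>.11)&(P[...,2]<.16)&(np.hypot(P[...,0]-.604,P[...,1]-.011)<.05)
h,e=np.histogram(P[red][:,2],bins=np.arange(.11,.16,.001)); print([(round(a,3),int(b)) for a,b in zip(e,h) if b>5])
t=red&(P[...,2]>np.nanpercentile(P[red][:,2],98)-.004); print(np.nanmedian(P[t][:,2]),cv2.minAreaRect((P[t][:,:2]*1000).astype(np.float32)))
cov=(abs(P[...,0]-.59)<.08)&(abs(P[...,1]-.07)<.06)&(P[...,2]>.1)&(P[...,2]<.13); print('cover z',np.nanmedian(P[cov][:,2]))
E
```

```text
t: 23.55
tool_pos: [0.6029, 0.0111, 0.1208]
tool_rot: [-2.04, -2.388, 0.002]
contact_force: [-0.6, 0.4, 0.2]
opening: 0.0402
grip_force: 0.0
t: 24.38
tool_pos: [0.6081, -0.022, 0.2371]
tool_rot: [-2.039, -2.387, 0.002]
contact_force: [0.0, -0.6, -0.6]
opening: 0.0402
grip_force: 0.0
[(np.float64(0.123), 102), (np.float64(0.124), 246), (np.float64(0.125), 100), (np.float64(0.126), 13), (np.float64(0.132), 6), (np.float64(0.14), 7), (np.float64(0.143), 28), (np.float64(0.144), 83), (np.float64(0.145), 209), (np.float64(0.146), 302), (np.float64(0.147), 93)]
0.14612472042305835 ((604.32958984375, 11.27465534210205), (8.416010856628418, 35.41836166381836), 9.290679931640625)
cover z 0.11342823519428466
```

View pics/w5.png

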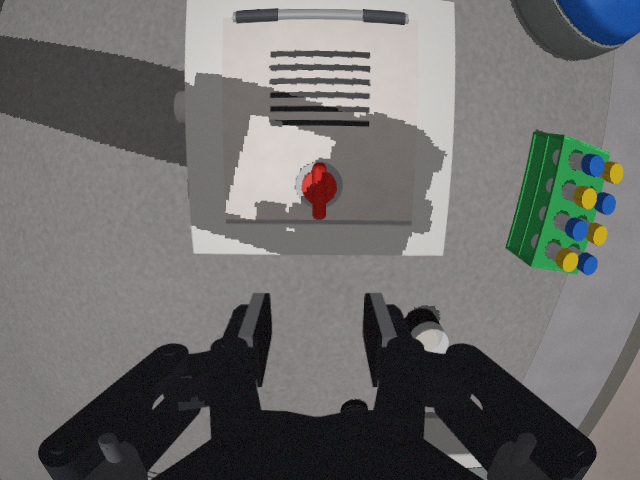

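The wing now lies along the unit's y axis (pixels (319,190)). Its top has dropped about 5.3 mm, against 5.5 for locked and 7.5 for a missed notch. The cover is flat and the gripper is clear.

```bash
python3 -c "
from station import ctrl
print(ctrl.finish_job())"
```

```text
the job is handed in; nothing more can be done
None
```

The job is done and handed in at about 24 s: the lamp module sits flat in the bay with its lens to the front, the cover is shut, the stud is turned 90° clockwise and measures locked (about 5.3 mm in), and I touched nothing else on the bench.

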